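# Set the spring catch of a juice-strainer lid

### The arm

A 6-joint arm with a two-finger parallel gripper is mounted at the origin on the work surface. World frame = base frame: x ahead of the robot, y to its left, z up, the work surface at z = 0. Lengths are in m, angles in degrees, forces in N, time in s.
With the tool pointing down it reaches from about 0.4 to 0.825 m from the base axis. Payload 7 kg.
Tool frame: the origin (TCP) lies at the very end of the fingers, on their centre line; the grasp point (between the pads) lies 19 mm behind it; z points along the fingers, y is the line along which they close (so a half turn about z gives the same grasp; the last joint's range is limited). The gripper opens to 88 mm and grips with 3 to 60 N. Pads are 19 mm wide; open, the fingers measure 130 mm over their backs; the gripper's body (78 mm by 193 mm) begins 47 mm behind the grasp point.
Start: joints at [90.877, 20.546, 0.682, 0, -70.136, -16.507], TCP at [0.182, 0.65, 0.227] pointing down, gripper open.
Joint ranges: [-176.03, 176.03], [-82.01, 121.73], [-58.28, 71.71], [-173.87, 95.51], [-174.79, -0.11], [-173.66, 173.66]. Speed limits (degrees/s): [136.94, 136.94, 172.46, 180, 180, 180].

### API

Orientations are given as [roll, pitch, yaw] about the fixed x, y, z axes, in that order (R = Rz(yaw) Ry(pitch) Rx(roll)).
In Python, from plant import r gives the robot as it stands. The module is installed in compiled form; this text tells all that it offers.
- The arm moves only by the tool jog_arm, never from a script. Its arguments are lists of equal length, an entry for each row: "travel": the shift along the tool's x, y, z each as a share of 50 cm, from -1 to 1, a list of three; "dr": the turn, a rotation vector about the tool's x, y, z each as a share of 360 degrees, from -1 to 1, a list of three; "claw": the opening, from 0 (shut) to 1 (fully open). A call has exactly 10 rows; each row is the pose to reach, as a shift and turn from the pose commanded when the call began, along the tool's axes at that moment, turning the shorter way round; what a row does not reach only later rows make up. A row lasts 1/8 s, in which the tool goes at most 62.5 mm and 10.7 degrees, less where a joint would pass 70% of its speed; a pose out of reach is approached as far as the arm can. A call with a number of a shift or a turn outside -1 to 1 is refused whole. A call with a gripper value outside its range is refused whole. The fingers move at their own pace and stop on an object; "newtons" is the grip in N (left out, the last holds). Time passes only in rows, so rows that repeat a pose let the fingers close, or fill a call up. It gives the time, the measured TCP pose, the force, the opening and the grip force at its end, in the units of the state.
- r.get_state(): the state, without advancing time (a new reading comes with each control period).
- r.capture(name): name is "scene" or "top"; returns a dict with "pixels" (384x512x3 uint8, red, green, blue), "range_z" (384x512 float32, m along the optical axis (not along the pixel's ray), 0 where there is no reading), "fx", "fy", "cx", "cy" (pixels), "position" and "attitude" of the camera in the world. Camera axes: x right, y up, looking along -z (the intrinsics and any distortion apply to the point x, -y, -z); pixel columns grow to the right and rows downward; lengths in m; the calibration is good to about 2 mm. A picture is of the moment at which its call begins.
- r.close_job(): hands the job in; it is judged then, once.
Trained networks look in the newest picture that a camera, given by its name, has taken for a name from the list of things; names that differ only in an ending like _2 or _b are one class to them, and where a whole thing is asked for, a point or a joint stands for the part that bears it (a point fixed in the world has none). Each returns a list of dicts, best first, with "conf" (0 to 1); they miss things now and then, are a little off and sometimes report something else, mostly with a low value. They report only what shows in the picture. A call takes as long as a camera call.
- r.boxes_of(name, camera): "extent" ([left, top, right, bottom] in pixels, round what is visible of it).
- r.regions_of(name, camera): "pixels" (384x512 bool, what is visible of it) and "extent" ([left, top, right, bottom] in pixels, round what is visible of it).
- r.tip_of(name, camera): "at" ([column, row] in pixels: a listed point, or the origin of a listed thing).
The state is a dict: "time_s": time; "joints": joint angles; "qd": joint speeds; "joint_torque": joint torques, N m; "tcp_pos": TCP position; "eef_rot": TCP orientation; "contact_force": force on the tool from outside, world axes, zero at the start; "moment": the same for the moment, N m; "gripper_width": finger opening in m; "gripper_force": force on a finger pad.
Only numpy, scipy, OpenCV 4.12 (cv2) and the standard library are available. Lean on these libraries where they do the work, as an engineer would, in place of code of your own. Each camera call takes 0.05 s, during which the arm holds its last target. There are 200 camera calls.

### The job

The spring roller catch on this juice strainer's lid is out of adjustment after service, either too stiff or too slack to hold. Push the lid to feel which it is, turn the adjuster knob accordingly, and push the lid shut until the catch clicks and holds it down by itself against its pop-up spring; never press on the lid with more than 18 N, and leave the things standing around it where they are.

Things in the scene. Friction and masses are not known exactly. Their poses are not given: they have to be found in the camera images.
- strainer: Stainless box fixed to the table: 200 deep (x), 240 wide (y), rim 120 mm high, a 50 mm pipe stub on each side reaching 172 mm from the middle. Origin: centre of its underside; x points to the rear (hinge side), the front with the catch faces -x; z up. The catch housing stands before the front wall: x -196 to -124, 50 mm wide, top 124 mm above the table.
- lid (a joint): Lid hinge on the rear rim, rad. 0 = shut, grows as the front rises. A pop-up spring lifts the free lid to about 0.14 (front edge 30 mm up). Pushed down, it meets the catch suddenly at 0.08 (go slowly, 10 mm/s or less) and has clicked past it below 0.03. A good catch keeps it at 0 (+-0.005) when let go; a slack one lets it down under 3 to 5 N but up again; a stiff one stops it at 0.08.
- lid_press (a point): Centre of the top of the round dark steel boss on the lid where it is pressed: 40 mm across, 33 mm behind the lid's front edge, 175 mm from the hinge; x = -75 mm in the strainer's frame, 132 mm above the table with the lid shut (then rigid on the rim), about 157 mm ajar; the click is over below 138. Axes as the strainer's, tilting with the lid.
- adjuster (a joint): Angle of the catch's tension adjuster, rad; grows turning clockwise from above, which tightens; stays where left (friction 0.2 N m). Starts near 0 whatever the spring's state; range +-2.6. As found the click needs either 22 to 27 N on the boss, or at most 5 N without holding. One rad changes it by 11 to 15 N. Set well it clicks at 9 to 14 N, 0.7 to 1.1 rad from the start; under 7 N it won't hold.
- adjuster_grip (a point): Middle of the adjuster's upright wing, the part to grip: black plastic, 40 long (its x), 13 thick (its y), 32 mm high, top 11 mm above this point; on a 40 mm round disc on the catch housing, at x = -172 mm in the strainer's frame; this point is 152 mm above the table. It turns about the vertical through this point; at the start the wing is within 0.15 rad of the strainer's x axis.
- tumbler: Green glass tumbler, 72 mm across, 125 mm high, standing loose to the left (+y) before the strainer; origin under its base. Leave alone.
- beaker: White plastic sample cup, 84 mm across, 105 mm high, loose to the right (-y) before the strainer; origin under its base. Leave alone.
- tape: Roll of green tape lying flat, 104 mm across, 25 mm high, loose at the right, nearer the robot; origin under its centre. Leave alone.

How it is judged:
By the outcome, as a careful person would: the job done as asked, in the order asked, and still so for the second after the job is handed in, with the robot touching nothing.
It also fails if it takes over 58 s, if anything falls off the work surface, if the arm or the gripper's body presses on something with over 40 N, if the wrist force passes 120 N, or if a joint passes its speed limit or range.

## Working session

There is one attempt and no reset: what is moved stays moved. The work goes in short steps, Python scripts to look and compute and a tool call to move; the robot and the scene stay as the last step left them, time stands still between calls to the robot, and variables do not carry over. Pictures are saved under pics/ and viewed, at most 10 in all, crops included, and the job is handed in when it is done.

Besides the shell and the picture viewer there is one more tool, called in YAML: its name, and indented under it one key for each argument. jog_arm: Moves the arm, as the interface text tells. Its arguments: {"type":"object","properties":{"travel":{"type":"array"},"dr":{"type":"array"},"claw":{"type":"array"},"newtons":{"type":"number"}},"required":["travel","dr","claw"]}

```bash
mkdir -p pics; cat > h.py <<'E'
import numpy as np, cv2
from scipy.spatial.transform import Rotation as R
from plant import r
def att(c):
    a=np.array(c["attitude"],float)
    if a.shape==(3,3): return a
    if a.size==4: return R.from_quat(a).as_matrix()
    return R.from_euler('xyz',a,degrees=True).as_matrix()
def world(c,u,v,z=None):
    # z: depth or None
    u=np.asarray(u,float);v=np.asarray(v,float)
    if z is None: z=c["range_z"][v.astype(int),u.astype(int)]
    p=np.stack([(u-c["cx"])/c["fx"]*z,-(v-c["cy"])/c["fy"]*z,-z+0*u],-1)
    return p@att(c).T+np.array(c["position"])
def atz(c,u,v,h):
    o=np.array(c["position"]);d=world(c,u,v,np.float64(1.))-o
    return o+d*(h-o[2])/d[2]
E
cat > m.py <<'E'
from h import *
H=dict(adjuster_grip=.152,lid_press=.157,strainer=0,tumbler=0,beaker=0,tape=0)
ims=[]
for cam in("scene","top"):
    c=r.capture(cam); im=c["pixels"][:,:,::-1].copy()
    print(cam,{k:v for k,v in c.items() if k not in("pixels","range_z")})
    for n,h in H.items():
        t=r.tip_of(n,cam)[:1]
        for d in t:
            u,v=d["at"]; print(n,round(d["conf"],2),np.round(d["at"],1),np.round(atz(c,u,v,h),4)); cv2.circle(im,(int(u),int(v)),3,(0,0,255),1)
        q=r.regions_of(n,cam)[:1]
        for d in q:
            vv,uu=np.nonzero(d["pixels"]&(c["range_z"]>0)); P=world(c,uu,vv)
            print('   reg',round(d["conf"],2),d["extent"],'lo',np.round(np.percentile(P,3,0),3),'hi',np.round(np.percentile(P,97,0),3))
            if n=="adjuster_grip":
                Q=P[(P[:,2]>.157)&(P[:,2]<.17)]
                if len(Q)>8:
                    m=Q[:,:2].mean(0);w,V=np.linalg.eigh(np.cov(Q[:,:2].T));print('   wing top',len(Q),m,Q[:,2].mean(),np.degrees(np.arctan2(V[1,1],V[0,1])),np.sqrt(12*w))
    ims.append(im)
cv2.imwrite("pics/a.png",cv2.resize(np.vstack(ims),(0,0),fx=.78,fy=.78) if 0 else np.vstack(ims)[:,:])
cv2.imwrite("pics/s.png",cv2.resize(ims[0],(800,600)));cv2.imwrite("pics/t.png",cv2.resize(ims[1],(800,600)))
print(r.get_state())
E
python3 m.py
```

```text
scene {'fx': 396.1132167990496, 'fy': 396.1132167990496, 'cx': 249.39593298733524, 'cy': 195.4637211792176, 'position': array([1.05839497, 0.69826498, 0.85357166]), 'attitude': array([ 49.56521874,   1.16766488, 143.74338765])}
   reg 0.69 [242.5, 144.6, 249.6, 161.5] lo [ 0.454 -0.151  0.13 ] hi [ 0.49  -0.132  0.165]
   wing top 38 [ 0.47415485 -0.14476993] 0.16242141676613855 -167.67584413859063 [0.01249545 0.03628066]
lid_press 0.78 [223.6 165.7] [ 0.5663 -0.1267  0.157 ]
   reg 0.64 [156.9, 150.8, 267.4, 228.4] lo [ 0.525 -0.214  0.127] hi [0.742 0.032 0.159]
strainer 0.67 [214.5 215.2] [ 0.6236 -0.1098  0.    ]
   reg 0.91 [152.9, 143.6, 265.0, 253.1] lo [ 0.485 -0.211  0.017] hi [0.755 0.058 0.159]
tumbler 0.6 [361.9 307.1] [0.5113 0.3948 0.    ]
   reg 0.94 [349.1, 264.3, 386.3, 317.7] lo [0.485 0.362 0.009] hi [0.55  0.426 0.126]
beaker 0.66 [199.  160.1] [ 0.5086 -0.3987  0.    ]
   reg 0.89 [183.1, 128.1, 212.3, 161.8] lo [ 0.462 -0.449  0.028] hi [ 0.542 -0.366  0.108]
tape 0.46 [249.4 157. ] [ 0.3483 -0.2993  0.    ]
   reg 0.54 [237.3, 145.4, 264.3, 165.6] lo [ 0.308 -0
[... 1128 characters left out ...]
 -0.244  0.029]
{'time_s': 1.3, 'joints': array([ 9.08773991e+01,  2.05449140e+01,  6.82751675e-01,  4.56905425e-04,
       -7.01375798e+01, -1.65077133e+01]), 'qd': array([-0.02744064,  0.03708664, -0.05312211, -0.03898227, -0.04218621,
       -0.14492121]), 'joint_torque': array([ 9.92470486e-04, -5.82393587e+01,  2.93280584e+01,  7.00210467e+00,
        1.21106810e-02, -4.17061995e-05]), 'tcp_pos': array([0.1818706 , 0.65001152, 0.22658505]), 'eef_rot': array([-1.79999631e+02, -3.38747731e-04, -1.56301590e+01]), 'contact_force': array([0.60811823, 0.2397298 , 0.38376002]), 'moment': array([-0.0200216 , -0.01679672,  0.00794618]), 'gripper_force': 0.0, 'gripper_width': 0.08747441750739349}
```

```bash
cat > m2.py <<'E'
from h import *
c=r.capture("top"); uu,vv=np.meshgrid(np.arange(512),np.arange(384)); P=world(c,uu,vv); g=c["pixels"].max(2)
x,y,z=P[...,0],P[...,1],P[...,2]
def rep(n,m):
    Q=P[m]; w,V=np.linalg.eigh(np.cov(Q[:,:2].T)); print(n,len(Q),np.round(Q.mean(0),4),'ang',np.degrees(np.arctan2(V[1,1],V[0,1])).round(1),'ext',np.sqrt(12*w).round(4))
rep('wing',(abs(x-.475)<.04)&(abs(y+.148)<.04)&(z>.15)&(g<90))
rep('boss',(abs(x-.564)<.03)&(abs(y+.124)<.03)&(z>.14)&(g<110))
m=(x>.5)&(x<.8)&(abs(y+.1)<.16)&(z>.115)&(z<.2); rep('lid',m)
k=np.argwhere(m)[:,::-1]; b=cv2.minAreaRect(P[m][:,:2].astype(np.float32)); print(b)
cv2.imwrite("pics/crop.png",cv2.resize(c["pixels"][90:260,90:450,::-1],(0,0),fx=2.2,fy=2.2,interpolation=cv2.INTER_CUBIC))
c=r.capture("scene"); P=world(c,uu,vv); g=c["pixels"].max(2)
x,y,z=P[...,0],P[...,1],P[...,2]
rep('wing',(abs(x-.475)<.04)&(abs(y+.148)<.04)&(z>.158)&(g<120))
rep('boss',(abs(x-.564)<.03)&(abs(y+.124)<.03)&(z>.14)&(g<110))
E
python3 m2.py
```

```text
wing 91 [ 0.4686 -0.1498  0.1613] ang -163.4 ext [0.0135 0.0391]
boss 535 [ 0.5643 -0.1241  0.1555] ang -166.0 ext [0.0593 0.0601]
lid 7735 [ 0.6265 -0.1018  0.1432] ang 105.4 ext [0.2213 0.2447]
((0.6155252456665039, -0.10598400235176086), (0.25555798411369324, 0.2484026551246643), 16.850980758666992)
wing 41 [ 0.4716 -0.1466  0.1624] ang -164.0 ext [0.0135 0.0427]
boss 115 [ 0.5655 -0.1188  0.1584] ang 63.8 ext [0.0369 0.0396]
```

View pics/crop.png

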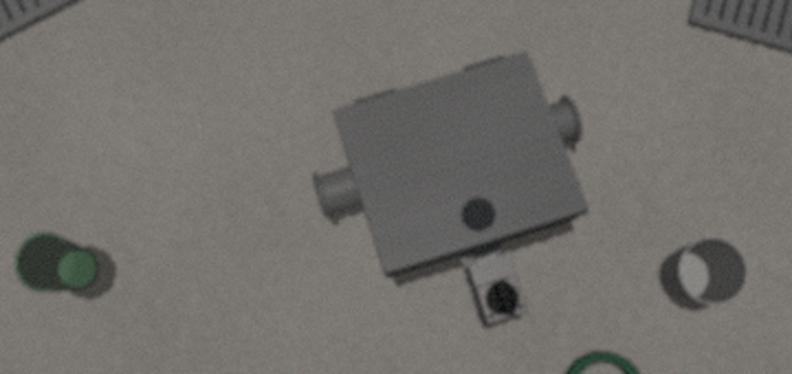

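View pics/s.png

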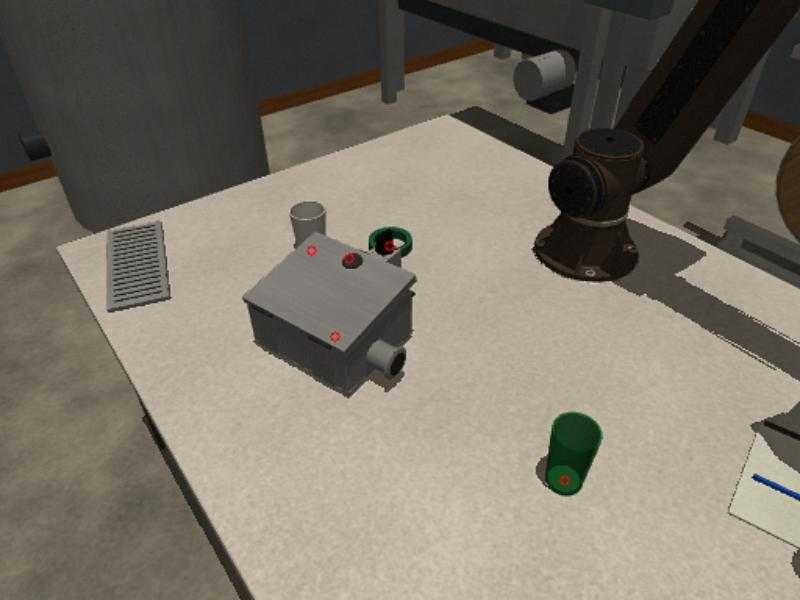

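The pictures agree with the measurements. In the top crop the boss is at (478,213) and the knob at (502,298). The strainer is yawed about 16°, and the surroundings are clear.

jog_arm:
  travel:
    - [0.8,0.888,0]
    - [0.8,0.888,0]
    - [0.8,0.888,0]
    - [0.8,0.888,0]
    - [0.8,0.888,0]
    - [0.8,0.888,0]
    - [0.8,0.888,0]
    - [0.8,0.888,0]
    - [0.8,0.888,0]
    - [0.8,0.888,0]
  dr:
    - [0,0,0.28]
    - [0,0,0.28]
    - [0,0,0.28]
    - [0,0,0.28]
    - [0,0,0.28]
    - [0,0,0.28]
    - [0,0,0.28]
    - [0,0,0.28]
    - [0,0,0.28]
    - [0,0,0.28]
  claw: [0,0,0,0,0,0,0,0,0,0]
  newtons: 20

```text
time_s: 2.65
tcp_pos: [0.4481, 0.1122, 0.227]
eef_rot: [-180.0, 0.0, -116.8]
contact_force: [-0.3, 1.6, -0.9]
gripper_width: 0.0009
gripper_force: 0.0
```

```bash
cat > go.py <<'E'
# usage: go.py x y z yaw -> travel and dr shares from current pose
import sys; from h import *
x,y,z,w=map(float,sys.argv[1:]); s=r.get_state(); A=R.from_euler('xyz',s['eef_rot'],degrees=True)
d=A.inv().apply(np.array([x,y,z])-s['tcp_pos'])/.5
q=(A.inv()*R.from_euler('xyz',[180,0,w],degrees=True)).as_rotvec(degrees=True)/360
print('travel',d.round(4),'dr',q.round(4),'t',s['time_s'],s['tcp_pos'].round(4),s['eef_rot'].round(2),'F',s['contact_force'].round(2),'j',s['joints'].round(0))
E
python3 go.py .5645 -.122 .170 -164
```

```text
travel [ 0.3136 -0.4187  0.1139] dr [-0.000e+00  1.000e-04  1.312e-01] t 2.65 [0.4481 0.1122 0.227 ] [-1.7997e+02  4.0000e-02 -1.1676e+02] F [-0.28  1.62 -0.88] j [ 39.  -0. -25.   0. -65. -65.]
```

jog_arm:
  travel:
    - [0.314,-0.419,0.05]
    - [0.314,-0.419,0.05]
    - [0.314,-0.419,0.05]
    - [0.314,-0.419,0.05]
    - [0.314,-0.419,0.05]
    - [0.314,-0.419,0.114]
    - [0.314,-0.419,0.114]
    - [0.314,-0.419,0.114]
    - [0.314,-0.419,0.114]
    - [0.314,-0.419,0.114]
  dr:
    - [0,0,0.131]
    - [0,0,0.131]
    - [0,0,0.131]
    - [0,0,0.131]
    - [0,0,0.131]
    - [0,0,0.131]
    - [0,0,0.131]
    - [0,0,0.131]
    - [0,0,0.131]
    - [0,0,0.131]
  claw: [0,0,0,0,0,0,0,0,0,0]

```text
time_s: 3.9
tcp_pos: [0.5656, -0.1188, 0.1706]
eef_rot: [-180.0, 0.1, -163.6]
contact_force: [0.2, -0.3, 0.6]
gripper_width: 0.0003
gripper_force: 0.0
```

```bash
python3 go.py .5645 -.122 .150 -164
```

```text
travel [ 0.004  -0.0054  0.0411] dr [-0.0001  0.0002  0.0012] t 3.9 [ 0.5656 -0.1188  0.1706] [-1.7998e+02  9.0000e-02 -1.6355e+02] F [ 0.24 -0.33  0.61] j [  8.  14. -16.   0. -60. -81.]
```

jog_arm:
  travel:
    - [0.004,-0.005,0.018]
    - [0.004,-0.005,0.02]
    - [0.004,-0.005,0.0225]
    - [0.004,-0.005,0.025]
    - [0.004,-0.005,0.0275]
    - [0.004,-0.005,0.03]
    - [0.004,-0.005,0.0325]
    - [0.004,-0.005,0.035]
    - [0.004,-0.005,0.037]
    - [0.004,-0.005,0.039]
  dr:
    - [0,0,0]
    - [0,0,0]
    - [0,0,0]
    - [0,0,0]
    - [0,0,0]
    - [0,0,0]
    - [0,0,0]
    - [0,0,0]
    - [0,0,0]
    - [0,0,0]
  claw: [0,0,0,0,0,0,0,0,0,0]

```text
time_s: 5.15
tcp_pos: [0.5639, -0.1222, 0.15]
eef_rot: [-180.0, -0.0, -163.6]
contact_force: [-1.4, -0.4, 1.9]
gripper_width: 0.0004
gripper_force: 0.8
```

jog_arm:
  travel:
    - [0,0,0.001]
    - [0,0,0.002]
    - [0,0,0.003]
    - [0,0,0.004]
    - [0,0,0.005]
    - [0,0,0.006]
    - [0,0,0.007]
    - [0,0,0.0075]
    - [0,0,0.008]
    - [0,0,0.008]
  dr:
    - [0,0,0]
    - [0,0,0]
    - [0,0,0]
    - [0,0,0]
    - [0,0,0]
    - [0,0,0]
    - [0,0,0]
    - [0,0,0]
    - [0,0,0]
    - [0,0,0]
  claw: [0,0,0,0,0,0,0,0,0,0]

```text
time_s: 6.4
tcp_pos: [0.5639, -0.1222, 0.1461]
eef_rot: [-180.0, -0.0, -163.6]
contact_force: [-1.8, -0.7, 3.4]
gripper_width: 0.0001
gripper_force: 1.1
```

jog_arm:
  travel:
    - [0,0,0.0002]
    - [0,0,0.0004]
    - [0,0,0.0006]
    - [0,0,0.0008]
    - [0,0,0.001]
    - [0,0,0.0012]
    - [0,0,0.0014]
    - [0,0,0.0016]
    - [0,0,0.0016]
    - [0,0,0.0016]
  dr:
    - [0,0,0]
    - [0,0,0]
    - [0,0,0]
    - [0,0,0]
    - [0,0,0]
    - [0,0,0]
    - [0,0,0]
    - [0,0,0]
    - [0,0,0]
    - [0,0,0]
  claw: [0,0,0,0,0,0,0,0,0,0]

```text
time_s: 7.65
tcp_pos: [0.564, -0.1222, 0.1453]
eef_rot: [-180.0, -0.0, -163.6]
contact_force: [-2.3, 0.2, 2.6]
gripper_width: 0.0003
gripper_force: 1.4
```

jog_arm:
  travel:
    - [0,0,0.0002]
    - [0,0,0.0004]
    - [0,0,0.0006]
    - [0,0,0.0008]
    - [0,0,0.001]
    - [0,0,0.0012]
    - [0,0,0.0014]
    - [0,0,0.0016]
    - [0,0,0.0018]
    - [0,0,0.002]
  dr:
    - [0,0,0]
    - [0,0,0]
    - [0,0,0]
    - [0,0,0]
    - [0,0,0]
    - [0,0,0]
    - [0,0,0]
    - [0,0,0]
    - [0,0,0]
    - [0,0,0]
  claw: [0,0,0,0,0,0,0,0,0,0]

```text
time_s: 8.9
tcp_pos: [0.5639, -0.1222, 0.1442]
eef_rot: [-180.0, -0.0, -163.6]
contact_force: [-2.6, -0.3, 4.0]
gripper_width: 0.0006
gripper_force: 1.8
```

jog_arm:
  travel:
    - [0,0,0.0004]
    - [0,0,0.0008]
    - [0,0,0.0012]
    - [0,0,0.0016]
    - [0,0,0.002]
    - [0,0,0.0024]
    - [0,0,0.0028]
    - [0,0,0.0032]
    - [0,0,0.0036]
    - [0,0,0.004]
  dr:
    - [0,0,0]
    - [0,0,0]
    - [0,0,0]
    - [0,0,0]
    - [0,0,0]
    - [0,0,0]
    - [0,0,0]
    - [0,0,0]
    - [0,0,0]
    - [0,0,0]
  claw: [0,0,0,0,0,0,0,0,0,0]

```text
time_s: 10.15
tcp_pos: [0.564, -0.1221, 0.1422]
eef_rot: [180.0, -0.0, -163.6]
contact_force: [-2.5, -2.2, 4.3]
gripper_width: 0.0004
gripper_force: 2.1
```

jog_arm:
  travel:
    - [0,0,0.0006]
    - [0,0,0.0012]
    - [0,0,0.0018]
    - [0,0,0.0024]
    - [0,0,0.003]
    - [0,0,0.0036]
    - [0,0,0.0042]
    - [0,0,0.0048]
    - [0,0,0.0054]
    - [0,0,0.006]
  dr:
    - [0,0,0]
    - [0,0,0]
    - [0,0,0]
    - [0,0,0]
    - [0,0,0]
    - [0,0,0]
    - [0,0,0]
    - [0,0,0]
    - [0,0,0]
    - [0,0,0]
  claw: [0,0,0,0,0,0,0,0,0,0]

```text
time_s: 11.4
tcp_pos: [0.5639, -0.1222, 0.1392]
eef_rot: [-180.0, -0.0, -163.6]
contact_force: [-3.4, -1.2, 4.2]
gripper_width: 0.0004
gripper_force: 1.9
```

```bash
python3 go.py .5645 -.122 .170 -164; python3 go.py .471 -.148 .195 -164
```

```text
travel [-0.0011 -0.     -0.0616] dr [-0.     -0.      0.0011] t 11.4 [ 0.5639 -0.1222  0.1392] [-180.     -0.   -163.59] F [-3.36 -1.22  4.22] j [  7.  16. -19.   0. -56. -81.]
travel [ 0.1929  0.0029 -0.1116] dr [-0.     -0.      0.0011] t 11.4 [ 0.5639 -0.1222  0.1392] [-180.     -0.   -163.59] F [-3.36 -1.22  4.22] j [  7.  16. -19.   0. -56. -81.]
```

It is slack: the lid passes the catch under about 4 N. I'll tighten it, clockwise from above.

jog_arm:
  travel:
    - [0,0,-0.11]
    - [0,0,-0.11]
    - [0.193,0.003,-0.112]
    - [0.193,0.003,-0.112]
    - [0.193,0.003,-0.112]
    - [0.193,0.003,-0.112]
    - [0.193,0.003,-0.112]
    - [0.193,0.003,-0.08]
    - [0.193,0.003,-0.08]
    - [0.193,0.003,-0.08]
  dr:
    - [0,0,0]
    - [0,0,0]
    - [0,0,0]
    - [0,0,0]
    - [0,0,0]
    - [0,0,0]
    - [0,0,0]
    - [0,0,0]
    - [0,0,0]
    - [0,0,0]
  claw: [0,0,0.6,0.6,0.6,0.6,0.6,0.6,0.6,0.6]

```text
time_s: 12.65
tcp_pos: [0.4715, -0.1479, 0.1794]
eef_rot: [-180.0, -0.0, -163.6]
contact_force: [-0.1, -0.6, -0.2]
gripper_width: 0.0524
gripper_force: 0.0
```

```bash
python3 go.py .471 -.148 .139 -164; python3 - <<'E'
from h import *
c=r.capture("scene"); uu,vv=np.meshgrid(np.arange(512),np.arange(384)); 
cv2.imwrite("pics/g.png",cv2.resize(c["pixels"][90:240,150:350,::-1],(800,600),interpolation=cv2.INTER_CUBIC))
E
```

```text
travel [0.001  0.0001 0.0808] dr [-0.     -0.      0.0012] t 12.65 [ 0.4715 -0.1479  0.1794] [-1.7999e+02 -2.0000e-02 -1.6357e+02] F [-0.09 -0.57 -0.24] j [  5.   6. -26.   0. -59. -79.]
```

View pics/g.png

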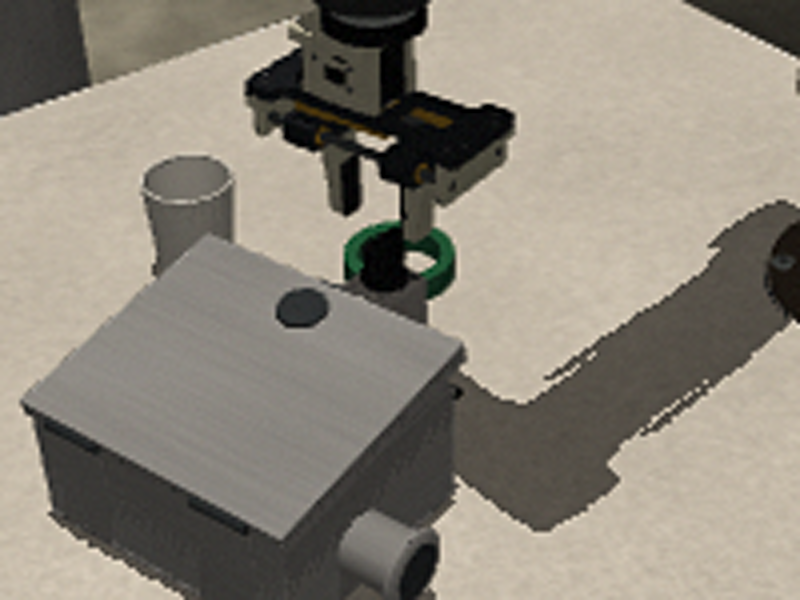

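The fingers straddle the wing, which is at (385,258) between fingers at (345,200) and (420,220). Next I'll go down and grip.

jog_arm:
  travel:
    - [0,0,0.04]
    - [0,0,0.07]
    - [0,0,0.08]
    - [0,0,0.08]
    - [0,0,0.08]
    - [0,0,0.08]
    - [0,0,0.08]
    - [0,0,0.08]
    - [0,0,0.08]
    - [0,0,0.08]
  dr:
    - [0,0,0]
    - [0,0,0]
    - [0,0,0]
    - [0,0,0]
    - [0,0,0]
    - [0,0,0]
    - [0,0,0]
    - [0,0,0]
    - [0,0,0]
    - [0,0,0]
  claw: [0.6,0.6,0.6,0.6,0,0,0,0,0,0]
  newtons: 25

```text
time_s: 13.95
tcp_pos: [0.4712, -0.1486, 0.1395]
eef_rot: [-179.9, 0.0, -163.6]
contact_force: [0.6, -5.8, -1.6]
gripper_width: 0.0131
gripper_force: 25.0
```

```bash
python3 -c "
from h import *
s=r.get_state();print(s['contact_force'],s['moment'],s['gripper_width'],s['gripper_force'],s['tcp_pos'],s['eef_rot'])"
```

```text
[ 0.636998   -5.83324827 -1.63172578] [-1.75163153 -0.66217046 -0.06664916] 0.013099802551822127 24.952881038188934 [ 0.47124636 -0.14861858  0.13945387] [-1.79936638e+02  8.20732348e-03 -1.63583174e+02]
```

jog_arm:
  travel:
    - [0,0,0]
    - [0,0,0]
    - [0,0,0]
    - [0,0,0]
    - [0,0,0]
    - [0,0,0]
    - [0,0,0]
    - [0,0,0]
    - [0,0,0]
    - [0,0,0]
  dr:
    - [0,0,0.016]
    - [0,0,0.032]
    - [0,0,0.048]
    - [0,0,0.064]
    - [0,0,0.08]
    - [0,0,0.096]
    - [0,0,0.112]
    - [0,0,0.128]
    - [0,0,0.144]
    - [0,0,0.144]
  claw: [0,0,0,0,0,0,0,0,0,0]
  newtons: 30

```text
time_s: 15.2
tcp_pos: [0.4708, -0.1511, 0.1395]
eef_rot: [-179.7, 0.1, 144.5]
contact_force: [2.4, -20.4, -5.1]
gripper_width: 0.0126
gripper_force: 30.0
```

jog_arm:
  travel:
    - [0,0,0]
    - [0,0,0]
    - [0,0,0]
    - [0,0,0]
    - [0,0,-0.1]
    - [0,0,-0.1]
    - [0,0,-0.1]
    - [0,0,-0.1]
    - [0,0,-0.1]
    - [0,0,-0.1]
  dr:
    - [0,0,0]
    - [0,0,0]
    - [0,0,0]
    - [0,0,0]
    - [0,0,0]
    - [0,0,0]
    - [0,0,-0.144]
    - [0,0,-0.144]
    - [0,0,-0.144]
    - [0,0,-0.144]
  claw: [0.6,0.6,0.6,0.6,0.6,0.6,0.6,0.6,0.6,0.6]

```text
time_s: 16.45
tcp_pos: [0.4708, -0.1478, 0.1889]
eef_rot: [180.0, -0.0, -172.1]
contact_force: [0.1, 0.3, 0.4]
gripper_width: 0.0527
gripper_force: 0.0
```

```bash
python3 go.py .5645 -.122 .163 -164; python3 - <<'E'
from h import *
c=r.capture("scene"); uu,vv=np.meshgrid(np.arange(512),np.arange(384)); P=world(c,uu,vv); g=c["pixels"].max(2)
x,y,z=P[...,0],P[...,1],P[...,2]
Q=P[(abs(x-.4715)<.035)&(abs(y+.148)<.035)&(z>.157)&(z<.168)&(g<120)]
w,V=np.linalg.eigh(np.cov(Q[:,:2].T)); print(len(Q),Q.mean(0),np.degrees(np.arctan2(V[1,1],V[0,1])),np.sqrt(12*w))
E
```

```text
travel [-0.1926  0.0253  0.0518] dr [ 0.     -0.     -0.0225] t 16.45 [ 0.4708 -0.1478  0.1889] [ 1.7999e+02 -1.0000e-02 -1.7210e+02] F [0.09 0.3  0.43] j [  5.   5. -25.  -0. -60. -88.]
44 [ 0.47036942 -0.1460446   0.16190563] 141.98274038084884 [0.01372814 0.03971371]
```

jog_arm:
  travel:
    - [-0.193,0.025,0]
    - [-0.193,0.025,0]
    - [-0.193,0.025,0]
    - [-0.193,0.025,0.04]
    - [-0.193,0.025,0.056]
    - [-0.193,0.025,0.058]
    - [-0.193,0.025,0.06]
    - [-0.193,0.025,0.062]
    - [-0.193,0.025,0.064]
    - [-0.193,0.025,0.066]
  dr:
    - [0,0,-0.0225]
    - [0,0,-0.0225]
    - [0,0,-0.0225]
    - [0,0,-0.0225]
    - [0,0,-0.0225]
    - [0,0,-0.0225]
    - [0,0,-0.0225]
    - [0,0,-0.0225]
    - [0,0,-0.0225]
    - [0,0,-0.0225]
  claw: [0,0,0,0,0,0,0,0,0,0]
  newtons: 20

```text
time_s: 17.75
tcp_pos: [0.565, -0.123, 0.1564]
eef_rot: [-180.0, 0.0, -164.4]
contact_force: [-0.8, 0.4, 0.3]
gripper_width: 0.0005
gripper_force: 0.3
```

jog_arm:
  travel:
    - [0,0,0.002]
    - [0,0,0.004]
    - [0,0,0.006]
    - [0,0,0.008]
    - [0,0,0.01]
    - [0,0,0.012]
    - [0,0,0.014]
    - [0,0,0.015]
    - [0,0,0.016]
    - [0,0,0.016]
  dr:
    - [0,0,0]
    - [0,0,0]
    - [0,0,0]
    - [0,0,0]
    - [0,0,0]
    - [0,0,0]
    - [0,0,0]
    - [0,0,0]
    - [0,0,0]
    - [0,0,0]
  claw: [0,0,0,0,0,0,0,0,0,0]

```text
time_s: 19.0
tcp_pos: [0.565, -0.1229, 0.1482]
eef_rot: [-180.0, -0.0, -164.4]
contact_force: [-1.0, -1.3, 1.8]
gripper_width: 0.0005
gripper_force: 0.9
```

Next comes the catch. I'll go down 2 mm per call.

jog_arm:
  travel:
    - [0,0,0.0005]
    - [0,0,0.001]
    - [0,0,0.0015]
    - [0,0,0.002]
    - [0,0,0.0025]
    - [0,0,0.003]
    - [0,0,0.0035]
    - [0,0,0.004]
    - [0,0,0.004]
    - [0,0,0.004]
  dr:
    - [0,0,0]
    - [0,0,0]
    - [0,0,0]
    - [0,0,0]
    - [0,0,0]
    - [0,0,0]
    - [0,0,0]
    - [0,0,0]
    - [0,0,0]
    - [0,0,0]
  claw: [0,0,0,0,0,0,0,0,0,0]

```text
time_s: 20.25
tcp_pos: [0.565, -0.123, 0.1472]
eef_rot: [-180.0, 0.0, -164.3]
contact_force: [-3.6, 0.1, 9.2]
gripper_width: 0.0002
gripper_force: 4.6
```

jog_arm:
  travel:
    - [0,0,0.0001]
    - [0,0,0.0002]
    - [0,0,0.0003]
    - [0,0,0.0004]
    - [0,0,0.0005]
    - [0,0,0.0006]
    - [0,0,0.0006]
    - [0,0,0.0006]
    - [0,0,0.0006]
    - [0,0,0.0006]
  dr:
    - [0,0,0]
    - [0,0,0]
    - [0,0,0]
    - [0,0,0]
    - [0,0,0]
    - [0,0,0]
    - [0,0,0]
    - [0,0,0]
    - [0,0,0]
    - [0,0,0]
  claw: [0,0,0,0,0,0,0,0,0,0]

```text
time_s: 21.5
tcp_pos: [0.565, -0.123, 0.1471]
eef_rot: [-180.0, 0.0, -164.3]
contact_force: [-5.1, 0.6, 10.8]
gripper_width: 0.0004
gripper_force: 5.4
```

jog_arm:
  travel:
    - [0,0,0.0001]
    - [0,0,0.0002]
    - [0,0,0.0003]
    - [0,0,0.0004]
    - [0,0,0.0005]
    - [0,0,0.0006]
    - [0,0,0.0006]
    - [0,0,0.0006]
    - [0,0,0.0006]
    - [0,0,0.0006]
  dr:
    - [0,0,0]
    - [0,0,0]
    - [0,0,0]
    - [0,0,0]
    - [0,0,0]
    - [0,0,0]
    - [0,0,0]
    - [0,0,0]
    - [0,0,0]
    - [0,0,0]
  claw: [0,0,0,0,0,0,0,0,0,0]

```text
time_s: 22.75
tcp_pos: [0.565, -0.123, 0.1468]
eef_rot: [-180.0, 0.0, -164.3]
contact_force: [-5.4, 0.7, 11.3]
gripper_width: 0.0003
gripper_force: 5.6
```

jog_arm:
  travel:
    - [0,0,0.0001]
    - [0,0,0.0002]
    - [0,0,0.0003]
    - [0,0,0.0004]
    - [0,0,0.0005]
    - [0,0,0.0006]
    - [0,0,0.0007]
    - [0,0,0.0008]
    - [0,0,0.0009]
    - [0,0,0.001]
  dr:
    - [0,0,0]
    - [0,0,0]
    - [0,0,0]
    - [0,0,0]
    - [0,0,0]
    - [0,0,0]
    - [0,0,0]
    - [0,0,0]
    - [0,0,0]
    - [0,0,0]
  claw: [0,0,0,0,0,0,0,0,0,0]

```text
time_s: 24.0
tcp_pos: [0.5649, -0.123, 0.1463]
eef_rot: [-180.0, 0.0, -164.3]
contact_force: [-5.4, 1.3, 12.6]
gripper_width: 0.0005
gripper_force: 5.6
```

jog_arm:
  travel:
    - [0,0,0.0001]
    - [0,0,0.0002]
    - [0,0,0.0003]
    - [0,0,0.0004]
    - [0,0,0.0005]
    - [0,0,0.0006]
    - [0,0,0.0007]
    - [0,0,0.0008]
    - [0,0,0.0008]
    - [0,0,0.0008]
  dr:
    - [0,0,0]
    - [0,0,0]
    - [0,0,0]
    - [0,0,0]
    - [0,0,0]
    - [0,0,0]
    - [0,0,0]
    - [0,0,0]
    - [0,0,0]
    - [0,0,0]
  claw: [0,0,0,0,0,0,0,0,0,0]

```text
time_s: 25.25
tcp_pos: [0.5648, -0.123, 0.1459]
eef_rot: [-180.0, 0.0, -164.3]
contact_force: [-5.5, 1.0, 11.4]
gripper_width: 0.0005
gripper_force: 5.6
```

jog_arm:
  travel:
    - [0,0,0.0002]
    - [0,0,0.0004]
    - [0,0,0.0006]
    - [0,0,0.0008]
    - [0,0,0.001]
    - [0,0,0.0012]
    - [0,0,0.0014]
    - [0,0,0.0016]
    - [0,0,0.0018]
    - [0,0,0.002]
  dr:
    - [0,0,0]
    - [0,0,0]
    - [0,0,0]
    - [0,0,0]
    - [0,0,0]
    - [0,0,0]
    - [0,0,0]
    - [0,0,0]
    - [0,0,0]
    - [0,0,0]
  claw: [0,0,0,0,0,0,0,0,0,0]

```text
time_s: 26.5
tcp_pos: [0.5647, -0.1231, 0.1447]
eef_rot: [-180.0, -0.0, -164.3]
contact_force: [-6.5, 0.2, 10.8]
gripper_width: 0.0006
gripper_force: 5.3
```

jog_arm:
  travel:
    - [0,0,0.0006]
    - [0,0,0.0012]
    - [0,0,0.0018]
    - [0,0,0.0024]
    - [0,0,0.003]
    - [0,0,0.0036]
    - [0,0,0.0042]
    - [0,0,0.0048]
    - [0,0,0.0054]
    - [0,0,0.006]
  dr:
    - [0,0,0]
    - [0,0,0]
    - [0,0,0]
    - [0,0,0]
    - [0,0,0]
    - [0,0,0]
    - [0,0,0]
    - [0,0,0]
    - [0,0,0]
    - [0,0,0]
  claw: [0,0,0,0,0,0,0,0,0,0]

```text
time_s: 27.75
tcp_pos: [0.5643, -0.1232, 0.1411]
eef_rot: [-180.0, -0.1, -164.4]
contact_force: [-4.5, -0.2, 7.5]
gripper_width: 0.0004
gripper_force: 3.5
```

jog_arm:
  travel:
    - [0,0,0.0008]
    - [0,0,0.0016]
    - [0,0,0.0024]
    - [0,0,0.0032]
    - [0,0,0.004]
    - [0,0,0.0048]
    - [0,0,0.0056]
    - [0,0,0.0064]
    - [0,0,0.0072]
    - [0,0,0.008]
  dr:
    - [0,0,0]
    - [0,0,0]
    - [0,0,0]
    - [0,0,0]
    - [0,0,0]
    - [0,0,0]
    - [0,0,0]
    - [0,0,0]
    - [0,0,0]
    - [0,0,0]
  claw: [0,0,0,0,0,0,0,0,0,0]

```text
time_s: 29.0
tcp_pos: [0.5652, -0.1228, 0.1367]
eef_rot: [180.0, 0.0, -164.4]
contact_force: [-1.2, -1.1, 1.3]
gripper_width: 0.0005
gripper_force: 0.8
```

jog_arm:
  travel:
    - [0,0,0.0006]
    - [0,0,0.0012]
    - [0,0,0.0018]
    - [0,0,0.0024]
    - [0,0,0.003]
    - [0,0,0.0036]
    - [0,0,0.0042]
    - [0,0,0.0048]
    - [0,0,0.0054]
    - [0,0,0.006]
  dr:
    - [0,0,0]
    - [0,0,0]
    - [0,0,0]
    - [0,0,0]
    - [0,0,0]
    - [0,0,0]
    - [0,0,0]
    - [0,0,0]
    - [0,0,0]
    - [0,0,0]
  claw: [0,0,0,0,0,0,0,0,0,0]

```text
time_s: 30.25
tcp_pos: [0.565, -0.1229, 0.1338]
eef_rot: [180.0, 0.0, -164.4]
contact_force: [0.6, 0.1, -0.9]
gripper_width: 0.0006
gripper_force: 0.0
```

jog_arm:
  travel:
    - [0,0,0.0004]
    - [0,0,0.0008]
    - [0,0,0.0012]
    - [0,0,0.0016]
    - [0,0,0.002]
    - [0,0,0.0024]
    - [0,0,0.0028]
    - [0,0,0.0032]
    - [0,0,0.0036]
    - [0,0,0.004]
  dr:
    - [0,0,0]
    - [0,0,0]
    - [0,0,0]
    - [0,0,0]
    - [0,0,0]
    - [0,0,0]
    - [0,0,0]
    - [0,0,0]
    - [0,0,0]
    - [0,0,0]
  claw: [0,0,0,0,0,0,0,0,0,0]

```text
time_s: 31.5
tcp_pos: [0.565, -0.1229, 0.1322]
eef_rot: [-180.0, 0.0, -164.4]
contact_force: [-2.0, 0.8, 7.6]
gripper_width: 0.0007
gripper_force: 3.3
```

It is seated on the rim at 7.6 N. I'll back off and check.

jog_arm:
  travel:
    - [0,0,-0.02]
    - [0,0,-0.1]
    - [0,0,-0.2]
    - [0,0,-0.2]
    - [0.2,-0.6,-0.2]
    - [0.2,-0.6,-0.2]
    - [0.2,-0.6,-0.2]
    - [0.2,-0.6,-0.2]
    - [0.2,-0.6,-0.2]
    - [0.2,-0.6,-0.2]
  dr:
    - [0,0,0]
    - [0,0,0]
    - [0,0,0]
    - [0,0,0]
    - [0,0,0]
    - [0,0,0]
    - [0,0,0]
    - [0,0,0]
    - [0,0,0]
    - [0,0,0]
  claw: [0,0,0,0,0,0,0,0,0,0]

```text
time_s: 32.75
tcp_pos: [0.5481, -0.4426, 0.2299]
eef_rot: [179.9, -0.1, -164.6]
contact_force: [-0.3, 0.2, -0.8]
gripper_width: 0.0004
gripper_force: 0.0
```

```bash
python3 go.py .5645 -.122 .163 -164; python3 m2.py 2>&1; python3 m.py | grep -A1 -E "^(lid|tumb|beak|tape|top)"|cut -c1-110
```

```text
travel [-0.2019  0.6094  0.1341] dr [ 0.0002 -0.0003 -0.0017] t 32.75 [ 0.5481 -0.4426  0.2299] [ 1.7993e+02 -1.1000e-01 -1.6462e+02] F [-0.26  0.23 -0.76] j [-23.  23.   5.   0. -72. -52.]
  avg = a.mean(axis, **keepdims_kw)
  ret = um.true_divide(
m2.py:5: RuntimeWarning: Degrees of freedom <= 0 for slice
  Q=P[m]; w,V=np.linalg.eigh(np.cov(Q[:,:2].T)); print(n,len(Q),np.round(Q.mean(0),4),'ang',np.degrees(np.arctan2(V[1,1],V[0,1])).round(1),'ext',np.sqrt(12*w).round(4))
  c *= np.true_divide(1, fact)
  c *= np.true_divide(1, fact)
m2.py:5: RuntimeWarning: Mean of empty slice.
  Q=P[m]; w,V=np.linalg.eigh(np.cov(Q[:,:2].T)); print(n,len(Q),np.round(Q.mean(0),4),'ang',np.degrees(np.arctan2(V[1,1],V[0,1])).round(1),'ext',np.sqrt(12*w).round(4))
wing 3533 [ 0.4691 -0.1612  0.6893] ang 158.2 ext [0.047  0.0813]
boss 0 [nan nan nan] ang nan ext [nan nan]
lid 7641 [ 0.628  -0.1015  0.1278] ang 106.3 ext [0.2205 0.2449]
((0.6167447566986084, -0.10595358908176422), (0.2534153461456299, 0.24866484105587006), 17.032821655273438)
wing 42 [ 0.4706 -0.1466  0.1621] ang 144.4 ext [0.0111 0.0399]
[... 523 characters left out ...]
reg 0.52 [236.5, 146.3, 266.3, 166.1] lo [ 0.304 -0.34   0.001] hi [ 0.402 -0.24   0.03 ]
top {'fx': 405.0543937213828, 'fy': 405.0543937213828, 'cx': 256.3146708213706, 'cy': 190.91768566752899, 'pos
adjuster_grip 0.65 [317.9 221.7] [ 0.4761 -0.1472  0.152 ]
--
lid_press 0.86 [308.1 189.2] [ 0.5584 -0.1236  0.157 ]
   reg 0.97 [242.6, 113.2, 354.5, 215.4] lo [ 0.524 -0.22   0.124] hi [0.737 0.019 0.132]
--
tumbler 0.76 [126.7 208.5] [0.5247 0.3879 0.    ]
   reg 0.86 [100.0, 190.3, 136.1, 225.5] lo [0.485 0.358 0.003] hi [0.547 0.423 0.126]
tape 0.54 [365.9 265.9] [ 0.3562 -0.3034  0.    ]
{'time_s': 34.15, 'joints': array([-2.27757367e+01,  2.30446726e+01,  5.12680149e+00,  2.67654499e-03,
```

View pics/s.png

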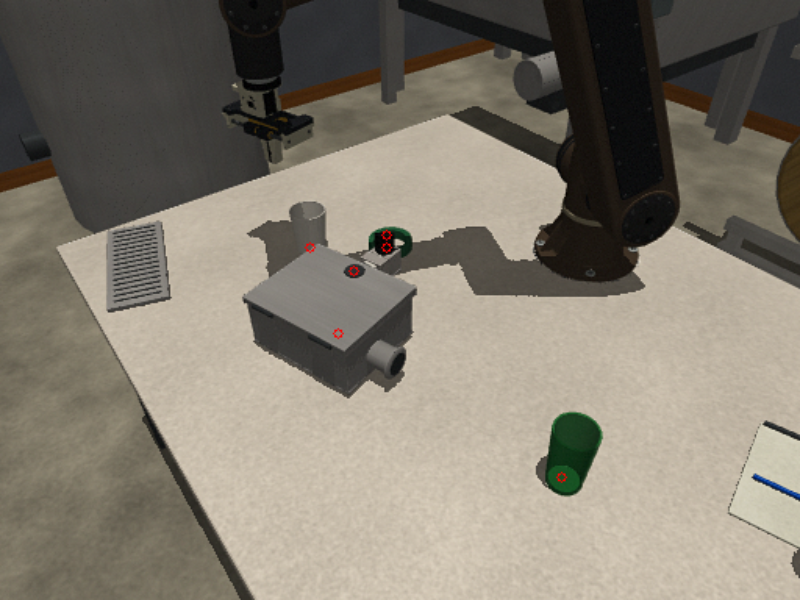

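The lid stays shut by itself, with its top at 0.123 to 0.132 m. The boss is at (354,271), the tumbler, cup and tape haven't moved, and the gripper is clear at (270,130).

```bash
python3 -c "
from plant import r
print(r.close_job())"
```

```text
the job is handed in; nothing more can be done
None
```

The catch was too slack, so I tightened it about 0.9 rad clockwise and pushed the lid through the click at about 12 N (highest reading 12.6 N); it stays shut by itself, nothing around it moved, and the job is handed in.

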